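Load a copper printing block into the spring plate holder

TASK

Load the copper-faced printing block, copper side up, into the spring plate holder: push one end of the block into the red sprung jaw so that it gives way, lower the other end down past the lip of the blue fixed jaw, and let the spring slide it home under that lip, so the block ends lying flat on the ledges of both jaws, held under both lips and roughly centred across them. Leave the dark green lino block where it lies.

Things in the scene. Friction and masses are not known exactly. Their poses are not given: they have to be found in the camera images.
- copper_block: Printing block to load, 110 (x) x 50 (y) x 12 mm, 0.1 to 0.2 kg: plywood with a bare copper face on top. Origin: centre of its underside; x along its length, z out of the copper face. Either end may go first. Grip across the 50 mm width at mid-length. Tilted about 15 degrees, one end down in the sprung jaw's slot on its ledge, its other end clears the fixed jaw's lip.
- plate_holder: Fixed spring holder 200x70x56 mm: two 64 mm wide jaws on a rail. Origin: on the bench under the seated block's centre; x from blue fixed jaw (robot's side) to red sprung jaw, z up. Each jaw: ledge (top z=30 mm), wall, lip above. Fixed jaw: wall face x=-55, ledge to x=-43, lip to x=-50 at z 47-51 mm. Free beside the block; 7 mm rods under it at y +-21, tops z=23.
- spring_jaw (a joint): Slide of the red sprung jaw along the holder's +x, m: 0 at rest, 0.026 at its stop, 0.008 with block seated; spring 3 N at 0, 5 N at 0.008, 9.5 N at stop. At 0: wall face x=47 mm, ledge in to x=35, lip in to x=41 at z 52-56 mm, ledge top z=30 mm (slot 22 mm high). Must be held back over 0.013 for the level block to pass inside the fixed lip.
- lino_block: Bystander: printing block of the same size (110 x 50 x 12 mm) with a dark green lino face, lying on the bench. Origin: centre of its underside, x along its length. To be left alone.
There are look-alikes about, which are no part of the job. Leave any purple or white look-alike of the copper_block alone. Of the things that look like the plate_holder, take the one that is nearest to the robot's base at the start.

How it is judged:
By the outcome, as a careful person would: the job done as asked, in the order asked, and still so for the second after the job is handed in, with the robot touching nothing.
It also fails if it takes over 38 s, if anything falls off the work surface, if the arm or the gripper's body presses on something with over 40 N, if the wrist force passes 120 N, or if a joint passes its speed limit or range.

ROBOT

A 6-joint arm with a two-finger parallel gripper is mounted at the origin on a cart in front of the work surface, level with it; the furniture and walls round the work are solid. World frame = base frame: x ahead of the robot, y to its left, z up, the work surface at z = 0. Lengths are in m, angles in degrees, forces in N, time in s.
With the tool pointing down it reaches from about 0.375 to 0.9 m from the base axis. Payload 3.1 kg.
Tool frame: the origin (TCP) lies at the very end of the fingers, on their centre line; the grasp point (between the pads) lies behind it (bot.grip_depth is the z of the grasp point in the tool frame, in m); z points along the fingers, y is the direction in which the jaws open and shut (so a half turn about z gives the same grasp; the last joint's range is limited). The gripper opens to 87 mm and grips with 3 to 60 N. Pads are 19 mm wide; open, the fingers measure 117 mm over their backs; the gripper's body (75 mm by 190 mm) begins 51 mm behind the grasp point.
Start: joints at [57.955, 30.224, 82.088, -0, 67.689, -10.227], TCP at [0.232, 0.58, 0.223] pointing down, gripper open.
Joint ranges: [-176.69, 176.69], [-43.24, 126.21], [12.49, 139.97], [-82, 262], [0, 151.66], [-163.58, 163.58]. Speed limits (degrees/s): [159.86, 159.86, 180, 180, 180, 180].

INTERFACE

Orientations are given as a 3x3 rotation matrix whose columns are the frame's x, y, z axes.
In Python, from rig import bot, vision gives the robot as it stands. The module is installed in compiled form; this text tells all that it offers.
- The arm moves only by the shell command python3 -m jog 'ROWS'. ROWS is JSON, a list of rows, each a list of 3 entries, a list of its own where there are three numbers: the shift along the tool's x, y, z in mm, then the turn, a rotation vector about the tool's x, y, z in degrees, then the closure, from 0 (fully open) to 1 (shut). In form: [[[dx, dy, dz], [wx, wy, wz], fingers], ...]. A call has 1 to 12 rows; each row is the pose to reach, as a shift and turn from the pose commanded when the call began, along the tool's axes at that moment; what a row does not reach only later rows make up. A row lasts 1/12 s, in which the tool goes at most 41.7 mm and 7.16 degrees, less where a joint would pass 70% of its speed; a pose out of reach is approached as far as the arm can. A call with a gripper value outside its range is refused whole. The fingers move at their own pace and stop on an object; the grip force is fixed at half the most. Time passes only in rows, so rows that repeat a pose let the fingers close. It gives the time, the measured TCP pose, the force and the opening at its end, in the units of the state.
- bot.read_state(): the state, without advancing time (a new reading comes with each control period).
- vision.capture(name): name is "scene" or "side" or "wrist"; returns the picture (400x640x3 uint8, red, green, blue); there is no depth.
- vision.camera_info(name): a dict with "intrinsics" (3x3 intrinsics, pixels), "camera_from_world" (4x4, takes a point from world to camera coordinates); the wrist camera has in their place "mount" (4x4, takes a point from camera to tool coordinates, whose origin is the TCP and whose axes are the flange's). Camera axes: x right, y up, looking along -z (the intrinsics and any distortion apply to the point x, -y, -z); pixel columns grow to the right and rows downward; lengths in m; the calibration is good to about 2 mm. A picture is of the moment at which its call begins: read the wrist's pose just before it. camera_info takes no time and is no camera call.
- bot.hand_in(): hands the job in, once; it reports no verdict.
The state is a dict: "time_s": time; "joint_positions": joint angles; "qvel": joint speeds; "tau": joint torques, N m; "position": TCP position; "tcp_rot": TCP orientation; "force": force on the tool from outside, world axes, zero at the start; "moment": the same for the moment, N m; "opening": opening from 0.0 (shut) to 1.0 (fully open).
Only numpy, scipy, OpenCV 4.12 (cv2) and the standard library are available. Lean on these libraries where they do the work, as an engineer would, in place of code of your own. Each camera call takes 0.05 s, during which the arm holds its last target. There are 200 camera calls.

## Working session

There is one attempt and no reset: what is moved stays moved. The work goes in short steps, Python scripts to look and compute and a shell command to move; the robot and the scene stay as the last step left them, time stands still between calls to the robot, and variables do not carry over. Pictures are saved under pics/ and viewed, about 8 in all and at most 12, crops included, and the job is handed in when it is done.

```bash
mkdir -p pics; python3 - <<'E'
from rig import bot, vision
import cv2, numpy as np
np.set_printoptions(precision=4,suppress=True)
for n in ["scene","side","wrist"]:
    i=vision.capture(n); cv2.imwrite(f"pics/{n}0.png",i[:,:,::-1])
    print(n,vision.camera_info(n))
s=bot.read_state(); print(s, bot.grip_depth)
E
```

```text
scene {'intrinsics': array([[421.0593,   0.    , 323.3159],
       [  0.    , 421.0593, 205.2562],
       [  0.    ,   0.    ,   1.    ]]), 'camera_from_world': array([[ 0.8361, -0.5484, -0.0122, -0.4849],
       [ 0.3974,  0.5903,  0.7025, -0.2946],
       [-0.3781, -0.5922,  0.7115, -0.8868],
       [ 0.    ,  0.    ,  0.    ,  1.    ]])}
side {'intrinsics': array([[477.1046,   0.    , 323.3992],
       [  0.    , 477.1046, 195.8856],
       [  0.    ,   0.    ,   1.    ]]), 'camera_from_world': array([[ 0.8358, -0.549 , -0.0074, -0.474 ],
       [ 0.345 ,  0.5147,  0.7849, -0.2703],
       [-0.4271, -0.6586,  0.6196, -1.2308],
       [ 0.    ,  0.    ,  0.    ,  1.    ]])}
wrist {'intrinsics': array([[289.1941,   0.    , 324.4934],
       [  0.    , 289.1941, 197.2742],
       [  0.    ,   0.    ,   1.    ]]), 'mount': array([[ 0.0011,  0.966 ,  0.2584,  0.0689],
       [ 1.    , -0.0009, -0.0007,  0.    ],
       [-0.0004,  0.2584, -0.966 , -0.1627],
       [ 0.    ,  0.    ,  0.    ,  1.    ]])}
{'time_s': 0.15, 'joint_positions': array([ 57.9545,  30.2669,  82.1392,  -0.0001,  67.6905, -10.2285]), 'qvel': array([ 0.0892, -0.1437, -0.1947,  0.0275, -0.0481, -0.0446]), 'tau': array([  0.0009, -44.043 , -17.6842,   0.0634,   0.0553,  -0.0001]), 'position': array([0.232 , 0.5798, 0.2218]), 'tcp_rot': array([[-0.9284,  0.3716, -0.0009],
       [ 0.3716,  0.9284, -0.0014],
       [ 0.0003, -0.0017, -1.    ]]), 'force': array([ 0.3162, -0.6816, -0.5336]), 'moment': array([-0.0347,  0.0453,  0.0489]), 'opening': 1.0000106328363032} -0.0187
```

View pics/scene0.png

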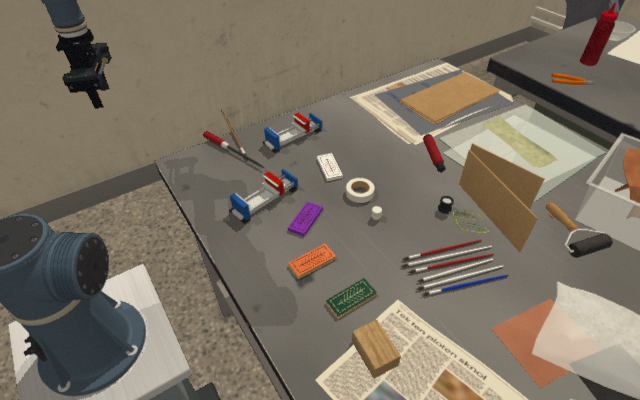

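View pics/side0.png

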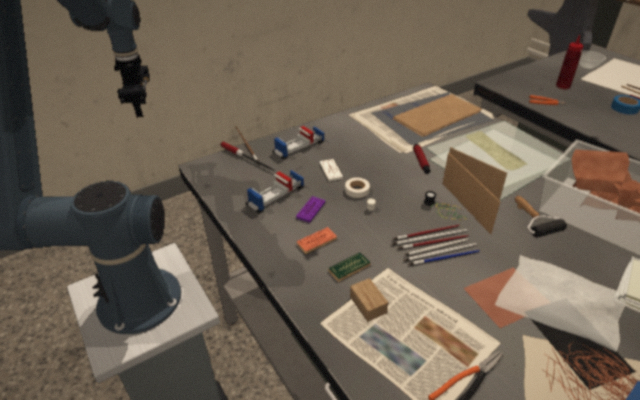

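Candidates in the scene picture are:
- **Blocks:** copper/orange (312,261), green lino (350,298), purple (305,218), white (329,166). I choose the copper one.
- **Holders:** near (265,195) and far (293,132). I choose the near one.

Next is one close crop of both choices.

```bash
python3 - <<'E'
import cv2
i=cv2.imread("pics/scene0.png")
c=cv2.resize(i[160:285,220:350],None,fx=6,fy=6,interpolation=cv2.INTER_CUBIC)[:600]
c=cv2.resize(i[165:285,222:342],(600,600),interpolation=cv2.INTER_CUBIC)
cv2.imwrite("pics/crop0.png",c)
E
```

```text
(no output)
```

View pics/crop0.png

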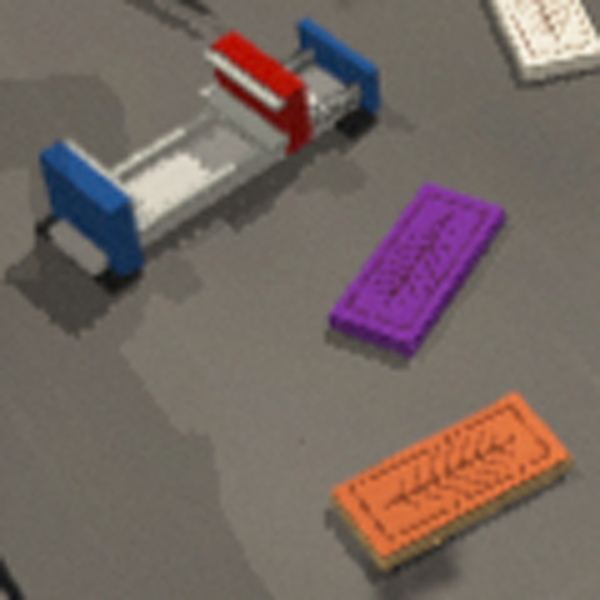

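The crop confirms the copper block (top corners about (332,493), (515,393), (572,460), (382,553)) and the near holder, with its blue fixed jaw at left, red sprung jaw and a far blue end plate.

```bash
cat > h.py <<'E'
import numpy as np
from rig import bot, vision
from scipy.optimize import least_squares
np.set_printoptions(precision=4,suppress=True)
def cam(name,st=None):
    c=vision.camera_info(name); K=c["intrinsics"]
    if name!="wrist": return K,c["camera_from_world"]
    T=np.eye(4);T[:3,:3]=st["tcp_rot"];T[:3,3]=st["position"]
    return K,np.linalg.inv(T@c["mount"])
def proj(C,P):
    K,M=C; p=np.atleast_2d(P)@M[:3,:3].T+M[:3,3]
    p=p*[1,-1,-1]; q=p@K.T; return q[:,:2]/q[:,2:]
def ray(C,uv,z):
    K,M=C; d=np.linalg.inv(K)@[*uv,1]; d=M[:3,:3].T@(d*[1,-1,-1]); o=-M[:3,:3].T@M[:3,3]
    return o+d*(z-o[2])/d[2]
def fit(C,loc,uv,x0):
    "pose x,y,yaw on bench of local points"
    loc=np.array(loc,float);uv=np.array(uv,float)
    def W(p):
        c,s=np.cos(p[2]),np.sin(p[2]); return np.c_[p[0]+c*loc[:,0]-s*loc[:,1],p[1]+s*loc[:,0]+c*loc[:,1],loc[:,2]]
    f=lambda p:(proj(C,W(p))-uv).ravel()
    r=least_squares(f,x0); return r.x,r.fun.reshape(-1,2)
E
python3 - <<'E'
from h import *
C=cam("scene"); u=lambda a:np.array(a)/5+[222,165]-0.4
B=u([(332,493),(515,393),(572,460),(382,553)])
for b in B: print(ray(C,b,.012))
for z in(.012,.02,.03):
  r=fit(C,[(-.055,.025,z),(.055,.025,z),(.055,-.025,z),(-.055,-.025,z)],B,[.5,.2,0]); print(z,r[0][:2],np.degrees(r[0][2]),abs(r[1]).max())
print("lip corners blue",[ray(C,p,.051) for p in u([(57,142),(133,207)])])
print("red",[ray(C,p,.056) for p in u([(235,33),(305,82),(212,45),(285,98)])])
E
```

```text
[ 0.4445 -0.0513  0.012 ]
[ 0.5521 -0.0485  0.012 ]
[ 0.552  -0.0993  0.012 ]
[ 0.4466 -0.0948  0.012 ]
0.012 [ 0.499  -0.0733] 0.04816646235870679 1.5482462237574168
0.02 [ 0.496  -0.0786] 0.12676898054027916 1.7198126085992271
0.03 [ 0.4923 -0.0852] 0.2275914419770513 1.939128275428459
lip corners blue [array([0.4258, 0.2076, 0.051 ]), array([0.438 , 0.1401, 0.051 ])]
red [array([0.5455, 0.2279, 0.056 ]), array([0.558 , 0.1697, 0.056 ]), array([0.5299, 0.226 , 0.056 ]), array([0.5426, 0.1645, 0.056 ])]
```

View pics/wrist0.png

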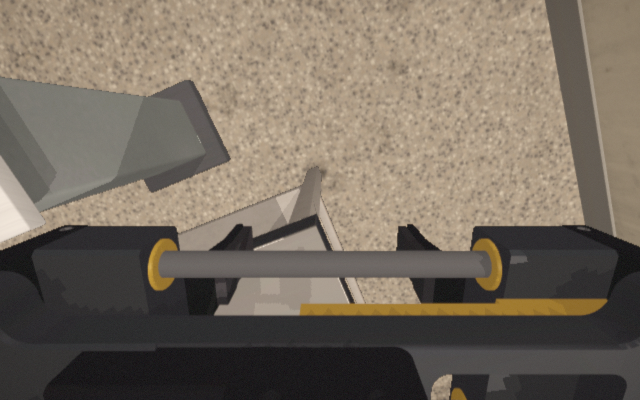

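The wrist view looks off the bench and shows only floor, so it is no use from here. From the scene picture, the block is at about (0.499,-0.073) with yaw about 0°, and the holder is at about (0.496,0.187) with yaw about 10°. I'll move over the holder for a close look on the way.

```bash
python3 -m jog '[[[-445,-225,30],[0,0,-32],0.25],[[-445,-225,30],[0,0,-32],0.25],[[-445,-225,30],[0,0,-32],0.25],[[-445,-225,30],[0,0,-32],0.25],[[-445,-225,30],[0,0,-32],0.25],[[-445,-225,30],[0,0,-32],0.25],[[-445,-225,30],[0,0,-32],0.25],[[-445,-225,30],[0,0,-32],0.25],[[-445,-225,30],[0,0,-32],0.25],[[-445,-225,30],[0,0,-32],0.25],[[-445,-225,30],[0,0,-32],0.25],[[-445,-225,30],[0,0,-32],0.25]]'
python3 -m jog '[[[0,0,0],[0,0,0],0.25],[[0,0,0],[0,0,0],0.25],[[0,0,0],[0,0,0],0.25]]'
python3 - <<'E'
from h import *
import cv2,pickle
s=bot.read_state(); i=vision.capture("wrist"); cv2.imwrite("pics/w1.png",i[:,:,::-1]); pickle.dump(s,open("s1.pkl","wb"))
print(s["time_s"],s["position"],s["tcp_rot"],s["opening"],s["joint_positions"])
C=cam("wrist",s); print(proj(C,[(.432,.174,.051),(.536,.195,.056),(.496,.187,.03)]))
cv2.imwrite("pics/w1c.png",cv2.resize(i[:240,180:500,::-1],(800,600),interpolation=cv2.INTER_CUBIC))
E
```

```text
time_s: 1.15
position: [0.5563, 0.2113, 0.1928]
tcp_rot: [[-0.984, -0.177, -0.001], [-0.177, 0.984, 0.0], [0.001, 0.0, -1.0]]
force: [-0.2, 0.4, -0.5]
opening: 0.749
time_s: 1.4
position: [0.5548, 0.213, 0.1926]
tcp_rot: [[-0.984, -0.176, -0.002], [-0.176, 0.984, 0.0], [0.002, 0.0, -1.0]]
force: [-0.1, -0.2, 0.4]
opening: 0.747
1.4 [0.5548 0.213  0.1926] [[-0.9844 -0.1758 -0.0019]
 [-0.1758  0.9844  0.0002]
 [ 0.0018  0.0005 -1.    ]] 0.7470749350675148 [ 10.2193  29.9085  88.323    0.0325  61.8716 -89.9186]
[[307.8393  57.214 ]
 [311.2684 167.1821]
 [311.1259 126.4146]]
```

View pics/w1c.png

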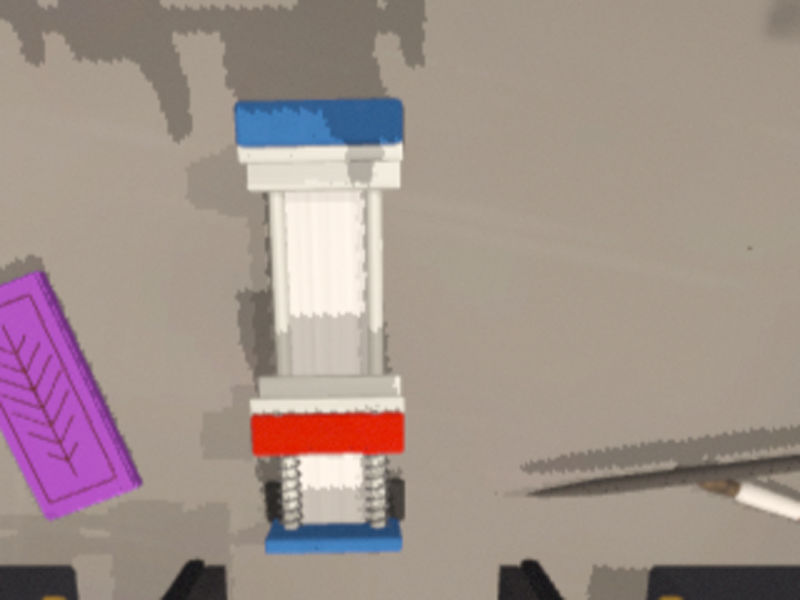

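The view shows the holder clearly from above. In crop pixels the fixed lip's inner edge is at row about 160 (columns 238–402), its ledge edge at row 188, the sprung ledge edge at row 377, the sprung lip edge at row 401, and the red jaw spans columns 251–405.

```bash
python3 - <<'E'
from h import *
import pickle
s=pickle.load(open("s1.pkl","rb")); C=cam("wrist",s)
uv=np.array([(238,161),(403,159),(248,189),(400,187),(260,377),(400,376),(250,401),(404,400)])/2.5+[180,0]-.3
L=.032; loc=[(-.05,-L,.051),(-.05,L,.051),(-.043,-L,.03),(-.043,L,.03),(.035,-L,.03),(.035,L,.03),(.041,-L,.056),(.041,L,.056)]
p,r=fit(C,loc,uv,[.496,.187,.17]); print(p,np.degrees(p[2]));print(r)
for n in["scene"]: print(ray(cam(n),(350,298),.012))
E
python3 -m jog '[[[0,-276,30],[0,0,10],0.25],[[0,-276,30],[0,0,10],0.25],[[0,-276,30],[0,0,10],0.25],[[0,-276,30],[0,0,10],0.25],[[0,-276,30],[0,0,10],0.25],[[0,-276,30],[0,0,10],0.25],[[0,-276,30],[0,0,10],0.25],[[0,-276,30],[0,0,10],0.25],[[0,-276,30],[0,0,10],0.25],[[0,-276,30],[0,0,10],0.25]]'
python3 - <<'E'
from h import *
import cv2,pickle
s=bot.read_state(); i=vision.capture("wrist"); cv2.imwrite("pics/w2.png",i[:,:,::-1]); pickle.dump(s,open("s2.pkl","wb"))
print(s["time_s"],s["position"],s["tcp_rot"],s["opening"])
cv2.imwrite("pics/w2c.png",cv2.resize(i[:240,180:500,::-1],(800,600),interpolation=cv2.INTER_CUBIC))
E
```

```text
[0.4872 0.1849 0.1931] 11.063155762915816
[[ 0.2518  0.7291]
 [ 0.1646  0.4447]
 [-0.0659  0.496 ]
 [ 0.2386  0.2978]
 [-0.9621  0.3281]
 [ 0.3509 -0.1633]
 [-0.1392 -0.8772]
 [ 0.0902 -1.4334]]
[ 0.5121 -0.2129  0.012 ]
time_s: 2.28
position: [0.6035, -0.0565, 0.1631]
tcp_rot: [[-1.0, -0.005, -0.001], [-0.005, 1.0, 0.001], [0.001, 0.001, -1.0]]
force: [-0.6, 0.7, 0.4]
opening: 0.749
2.2833 [ 0.6035 -0.0565  0.1631] [[-1.     -0.0048 -0.0011]
 [-0.0048  1.      0.001 ]
 [ 0.0011  0.001  -1.    ]] 0.7494869397036085
```

View pics/w2c.png

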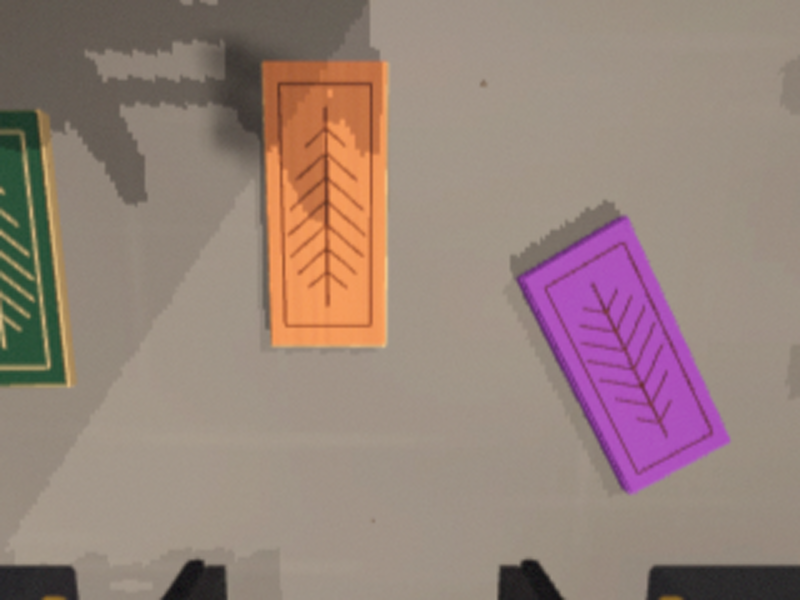

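The copper block's top face has corners at crop (262,62), (388,62), (386,347), (272,347). The purple and green blocks are clear of it on both sides.

```bash
python3 - <<'E'
from h import *
import pickle
s=pickle.load(open("s2.pkl","rb")); C=cam("wrist",s)
uv=np.array([(262,62),(388,62),(386,346),(272,346)])/2.5+[180,0]-.3
for z in (.012,.02,.03):
  p,r=fit(C,[(-.055,-.025,z),(-.055,.025,z),(.055,.025,z),(.055,-.025,z)],uv,[.5,-.07,0]); print(z,p,np.degrees(p[2]),r.ravel())
E
```

```text
0.012 [ 0.4994 -0.0715  0.0079] 0.45182164564602734 [-0.6027 -0.8633  0.6363 -0.9556  0.6298  1.0811 -0.6652  1.1817]
0.02 [ 0.5006 -0.0712  0.0077] 0.43992900512937405 [-1.3136 -2.1939  1.3318 -2.2762  1.218   2.7368 -1.234   2.8299]
0.03 [ 0.5021 -0.0707  0.0074] 0.4241012198822233 [-2.2572 -3.9435  2.2568 -4.0113  1.9941  4.9413 -1.9863  5.0239]
```

```bash
python3 -m jog '[[[104,-14.5,110],[0,0,0],0.25],[[104,-14.5,110],[0,0,0],0.25],[[104,-14.5,110],[0,0,0],0.25],[[104,-14.5,110],[0,0,0],0.25],[[104,-14.5,110],[0,0,0],0.25],[[104,-14.5,130],[0,0,0],0.25],[[104,-14.5,145],[0,0,0],0.25],[[104,-14.5,153],[0,0,0],0.25],[[104,-14.5,158],[0,0,0],0.25],[[104,-14.5,160],[0,0,0],0.25],[[104,-14.5,160],[0,0,0],0.25]]'
```

```text
time_s: 3.25
position: [0.5011, -0.073, 0.0034]
tcp_rot: [[-1.0, -0.004, 0.001], [-0.004, 1.0, -0.0], [-0.001, -0.0, -1.0]]
force: [1.3, -1.5, 0.9]
opening: 0.75
```

```bash
python3 -m jog '[[[1,1,0],[0,0,0],0.25],[[1,1,0],[0,0,0],0.25],[[1,1,0],[0,0,0],1],[[1,1,0],[0,0,0],1],[[1,1,0],[0,0,0],1],[[1,1,0],[0,0,0],1],[[1,1,0],[0,0,0],1],[[1,1,0],[0,0,0],1],[[1,1,0],[0,0,0],1],[[1,1,0],[0,0,0],1]]'
python3 -m jog '[[[0,0,-10],[0,0,0],1],[[0,0,-40],[0,0,0],1],[[0,0,-80],[0,0,0],1],[[0,0,-117],[0,0,0],1],[[0,0,-117],[0,0,0],1],[[0,0,-117],[0,0,0],1]]'
python3 - <<'E'
from h import *
s=bot.read_state(); R=s["tcp_rot"];p=s["position"];print(s["position"],R)
# candidate: above holder, tilted 15
h=np.array([.4872,.1849]);a=np.radians(11.06);t=np.radians(15)
from scipy.spatial.transform import Rotation as Ro
X=np.array([np.cos(a),np.sin(a),0])
Rz=Ro.from_euler('z',a).as_matrix(); Rt=Rz@Ro.from_euler('y',15,degrees=True).as_matrix()@np.diag([-1,1,-1.])
print("rotvec lvl",np.degrees(Ro.from_matrix(R.T@Rz@np.diag([-1,1,-1.])).as_rotvec()),"tilt",np.degrees(Ro.from_matrix(R.T@Rt).as_rotvec()))
E
```

```text
time_s: 4.08
position: [0.4994, -0.0724, 0.0034]
tcp_rot: [[-1.0, -0.003, 0.0], [-0.003, 1.0, -0.0], [-0.0, -0.0, -1.0]]
force: [-0.2, 0.6, 4.3]
opening: 0.569
time_s: 4.58
position: [0.5005, -0.0729, 0.1223]
tcp_rot: [[-1.0, -0.003, 0.005], [-0.003, 1.0, -0.002], [-0.005, -0.002, -1.0]]
force: [-0.2, 0.0, -3.9]
opening: 0.568
[ 0.5005 -0.0729  0.1223] [[-1.     -0.0034  0.0048]
 [-0.0034  1.     -0.002 ]
 [-0.0048 -0.002  -1.    ]]
rotvec lvl [ -0.1427   0.2638 -10.8665] tilt [  1.2806  15.2187 -10.8241]
```

```bash
python3 -m jog '[[[37,253,0],[1.3,15.2,-10.8],1],[[37,253,0],[1.3,15.2,-10.8],1],[[37,253,0],[1.3,15.2,-10.8],1],[[37,253,0],[1.3,15.2,-10.8],1],[[37,253,0],[1.3,15.2,-10.8],1],[[37,253,0],[1.3,15.2,-10.8],1],[[37,253,0],[1.3,15.2,-10.8],1],[[37,253,0],[1.3,15.2,-10.8],1],[[37,253,0],[1.3,15.2,-10.8],1],[[37,253,0],[1.3,15.2,-10.8],1],[[37,253,0],[1.3,15.2,-10.8],1]]'
cat >> h.py <<'E'
from scipy.spatial.transform import Rotation as Ro
H=np.array([.4872,.1849,0]); A=np.radians(11.06); RZ=Ro.from_euler('z',A).as_matrix()
def goal(x,y,z,tilt,verbose=True):
    "holder coords (mm) of TCP -> jog shift/turn from now"
    s=bot.read_state(); R=s["tcp_rot"]
    cur=RZ.T@(s["position"]-H)*1000; F=RZ.T@s["force"]
    q=Ro.from_matrix(RZ.T@R@np.diag([-1,1,-1.])).as_euler('yxz',degrees=True)
    print("t",s["time_s"],"holder tcp",cur,"tilt,roll,yaw",q,"F",F,"open",s["opening"])
    T=RZ@Ro.from_euler('y',tilt,degrees=True).as_matrix()@np.diag([-1,1,-1.])
    print("shift",R.T@RZ@(np.array([x,y,z])-cur),"turn",np.degrees(Ro.from_matrix(R.T@T).as_rotvec()))
E
python3 - <<'E'
from h import *; import cv2
goal(-25.3,0,51.5,15)
i=vision.capture("wrist"); 
j=vision.capture("scene")
a=cv2.resize(i[:,:,::-1],(400,250)); 
b=cv2.resize(j[140:240,210:370,::-1],(800,500),interpolation=cv2.INTER_CUBIC)
cv2.imwrite("pics/s3.png",b); cv2.imwrite("pics/w3.png",cv2.resize(i[:240,180:500,::-1],(800,600)))
E
```

```text
time_s: 5.5
position: [0.4616, 0.1789, 0.1196]
tcp_rot: [[-0.947, -0.189, -0.259], [-0.183, 0.982, -0.048], [0.264, 0.002, -0.965]]
force: [-0.7, 0.3, -2.1]
opening: 0.566
t 5.5 holder tcp [-26.2546  -0.9867 119.6438] tilt,roll,yaw [15.2938  0.1204 -0.161 ] F [-0.5975  0.4426 -2.103 ] open 0.5661157961880807
shift [-18.8928   0.8462  65.4814] turn [ 0.1583 -0.2937 -0.124 ]
```

View pics/w3.png

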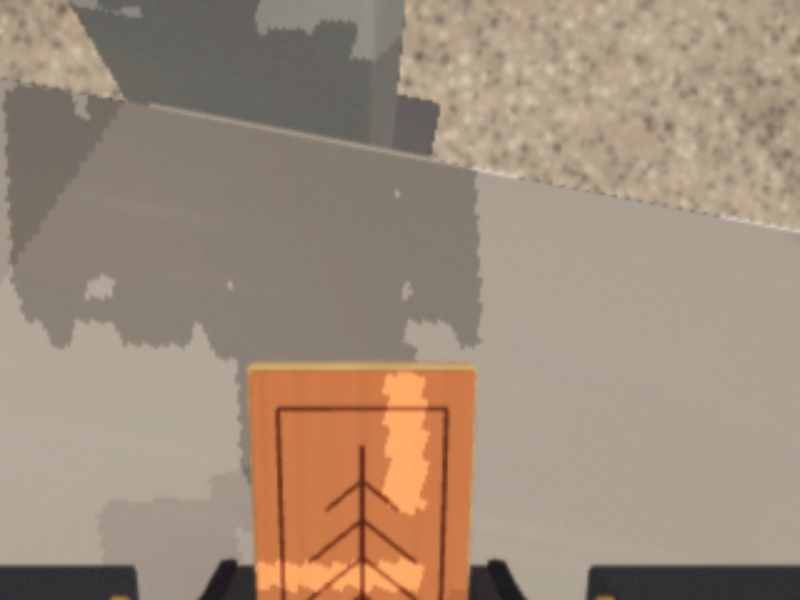

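The block is held square in the fingers, with its near end edge at crop row about 368, columns 248–475. I'll check its pitch in the hand numerically.

```bash
python3 - <<'E'
from h import *
s=bot.read_state();C=cam("wrist",s)
R=s["tcp_rot"];p=s["position"]
for ang in(-5,0,5):
  for w in(-.025,.025):
    a=np.radians(ang); v=np.array([.055*np.cos(a)-.0086*np.sin(a)*0,w,-.0086+.055*np.sin(a)])
    print(ang,(proj(C,p+R@v)[0]-[180,0])*2.5)
E
python3 -m jog '[[[-5.5,0.8,20],[0.1,-0.3,-0.1],1],[[-11,0.8,38],[0.1,-0.3,-0.1],1],[[-15.5,0.8,53],[0.1,-0.3,-0.1],1],[[-18,0.8,61],[0.1,-0.3,-0.1],1],[[-19,0.8,65.5],[0.1,-0.3,-0.1],1],[[-19,0.8,65.5],[0.1,-0.3,-0.1],1],[[-19,0.8,65.5],[0.1,-0.3,-0.1],1]]'
python3 - <<'E'
from h import *; import cv2
goal(-25.3,0,51.5,15)
j=vision.capture("scene")
cv2.imwrite("pics/s4.png",cv2.resize(j[150:230,220:320,::-1],(750,600),interpolation=cv2.INTER_CUBIC))
E
```

```text
-5 [243.3899 372.7309]
-5 [487.0496 373.0146]
0 [246.9142 369.5176]
0 [483.2829 369.7933]
5 [250.3076 368.4329]
5 [479.6514 368.7005]
time_s: 6.18
position: [0.4628, 0.1814, 0.0523]
tcp_rot: [[-0.948, -0.193, -0.253], [-0.187, 0.981, -0.048], [0.257, 0.001, -0.966]]
force: [-0.2, 0.4, -1.7]
opening: 0.571
t 6.1833 holder tcp [-24.655    1.2768  52.2633] tilt,roll,yaw [14.91    0.0699  0.0566] F [-0.1156  0.4559 -1.6995] open 0.5710323349088113
shift [ 0.4285 -1.2771  0.9023] turn [0.0529 0.0899 0.0728]
```

View pics/s4.png

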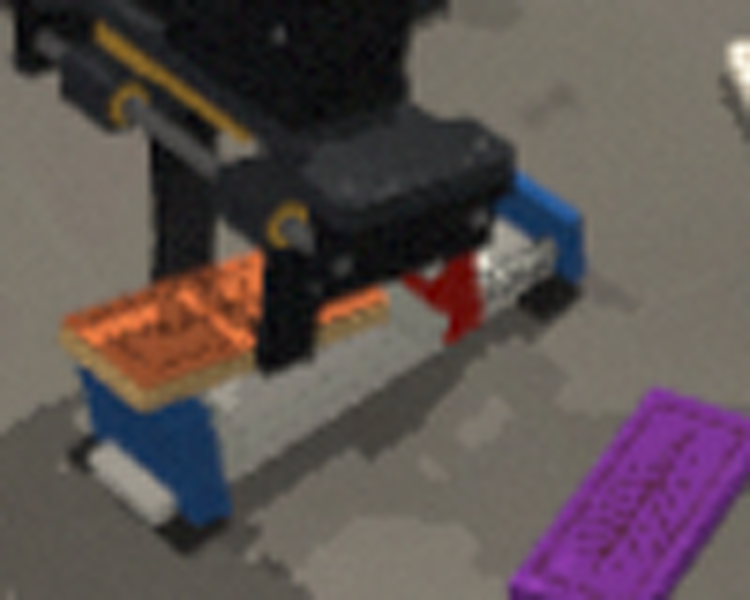

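The block's front end is just short of the red jaw and its near end is clear above the blue jaw, with top corners at crop about (62,328) and (145,398). I'll compare those with the predicted positions for different pitches in the hand.

```bash
python3 - <<'E'
from h import *
s=bot.read_state();C=cam("scene")
R=s["tcp_rot"];p=s["position"]
for ang in(-5,0,5):
    a=np.radians(ang); M=Ro.from_euler('y',-ang,degrees=True).as_matrix()
    for v in[(.055,.025,-.0086),(.055,-.025,-.0086),(.055,-.025,.0034),(-.055,-.025,-.0086)]:
        print(ang,((proj(C,p+R@M@np.array(v))[0]-[220,150]+.4)*7.5).round(0))
# holder checks: blue outer top corner, red lip outer
print([((proj(C,H+RZ@np.array(v)/1000)[0]-[220,150]+.4)*7.5).round(0) for v in[(47,-32,56),(35,-32,30),(-55,-32,51)]])
E
```

```text
-5 [ 60. 302.]
-5 [145. 373.]
-5 [141. 402.]
-5 [391. 305.]
0 [ 57. 314.]
0 [142. 385.]
0 [140. 414.]
0 [391. 294.]
5 [ 55. 326.]
5 [140. 397.]
5 [141. 424.]
5 [391. 284.]
[array([438., 266.]), array([419., 334.]), array([214., 417.])]
```

Within reading error the pitch in the hand is about 0–2°. I'll push into the sprung jaw and watch the force.

```bash
python3 -m jog '[[[-7,-1.3,-1.5],[0,0,0],1],[[-13.9,-1.3,-2.9],[0,0,0],1],[[-13.9,-1.3,-2.9],[0,0,0],1],[[-13.9,-1.3,-2.9],[0,0,0],1]]'
python3 -c "
from h import *
goal(0,0,51.5,15)"
python3 -m jog '[[[-3,0,-0.8],[0,0,0],1],[[-6,0,-1.6],[0,0,0],1],[[-9,0,-2.4],[0,0,0],1],[[-9,0,-2.4],[0,0,0],1],[[-9,0,-2.4],[0,0,0],1]]'
python3 -c "
from h import *
goal(0,0,51.5,15)"
```

```text
time_s: 6.57
position: [0.4778, 0.1833, 0.0515]
tcp_rot: [[-0.948, -0.193, -0.251], [-0.187, 0.981, -0.048], [0.256, 0.001, -0.967]]
force: [0.3, -0.3, -2.0]
opening: 0.566
t 6.5667 holder tcp [-9.5082  0.2735 51.4948] tilt,roll,yaw [14.8203  0.0685  0.0875] F [ 0.2596 -0.3405 -2.0286] open 0.5662539383929636
shift [-9.19   -0.288  -2.4373] turn [0.0437 0.1796 0.1022]
time_s: 6.98
position: [0.4841, 0.1848, 0.051]
tcp_rot: [[-0.947, -0.194, -0.256], [-0.187, 0.981, -0.049], [0.261, 0.001, -0.965]]
force: [-4.2, -0.4, -0.8]
opening: 0.57
t 6.9833 holder tcp [-3.039   0.4668 51.02  ] tilt,roll,yaw [15.1384  0.0777  0.1008] F [-4.2199  0.4162 -0.8016] open 0.5701522025969267
shift [-2.8072 -0.4715 -1.2574] turn [ 0.0488 -0.1385  0.1175]
```

Contact came as predicted: 4.2 N, about 5 mm of spring travel. I'll push on to about 17 mm.

```bash
python3 -m jog '[[[-3,-0.2,-0.8],[0,0,0],1],[[-6,-0.4,-1.6],[0,0,0],1],[[-9,-0.4,-2.4],[0,0,0],1],[[-12.5,-0.4,-3.4],[0,0,0],1],[[-12.5,-0.4,-3.4],[0,0,0],1],[[-12.5,-0.4,-3.4],[0,0,0],1]]'
python3 -c "
from h import *
goal(8.7,0,51.5,15)"
```

```text
time_s: 7.48
position: [0.4956, 0.187, 0.0511]
tcp_rot: [[-0.946, -0.193, -0.259], [-0.187, 0.981, -0.049], [0.264, 0.002, -0.964]]
force: [-7.1, -0.3, 0.2]
opening: 0.566
t 7.4833 holder tcp [ 8.6739  0.4188 51.0914] tilt,roll,yaw [15.3128  0.1083  0.0955] F [-6.9835  1.0313  0.2144] open 0.5662165839773543
shift [ 0.0836 -0.418  -0.4016] turn [ 0.0796 -0.3129  0.1205]
```

```bash
python3 -m jog '[[[-0.8,-0.2,3.6],[0,-3.9,0],1],[[-1.6,-0.4,7.3],[0,-7.8,0],1],[[-3.1,-0.4,11.6],[0,-11.5,0],1],[[-4.7,-0.4,16],[0,-15.3,0],1],[[-4.7,-0.4,16],[0,-15.3,0],1],[[-4.7,-0.4,16],[0,-15.3,0],1]]'
python3 - <<'E'
from h import *; import cv2
goal(9,0,34.4,0)
i=vision.capture("wrist")
cv2.imwrite("pics/w5.png",cv2.resize(i[80:280,200:440,::-1],(720,600),interpolation=cv2.INTER_CUBIC))
s=bot.read_state();C=cam("wrist",s)
for v in[(-50,0,51),(-50,0,47),(-43,0,30),(-46,0,42),(-46,0,30)]: print(v,((proj(C,H+RZ@np.array(v)/1000)[0]-[200,80]+.4)*3).round(0))
E
```

```text
time_s: 7.98
position: [0.4943, 0.1865, 0.034]
tcp_rot: [[-0.981, -0.193, -0.003], [-0.193, 0.981, 0.002], [0.002, 0.002, -1.0]]
force: [-5.8, -0.2, -1.2]
opening: 0.572
t 7.9833 holder tcp [ 7.254   0.1945 33.9766] tilt,roll,yaw [0.1258 0.1173 0.0896] F [-5.7789  0.9052 -1.2179] open 0.5715634654286024
shift [-1.7447 -0.1964 -0.4277] turn [ 0.1172 -0.1258  0.0897]
(-50, 0, 51) [379. 191.]
(-50, 0, 47) [379. 189.]
(-43, 0, 30) [378. 220.]
(-46, 0, 42) [378. 210.]
(-46, 0, 30) [378. 204.]
```

View pics/w5.png

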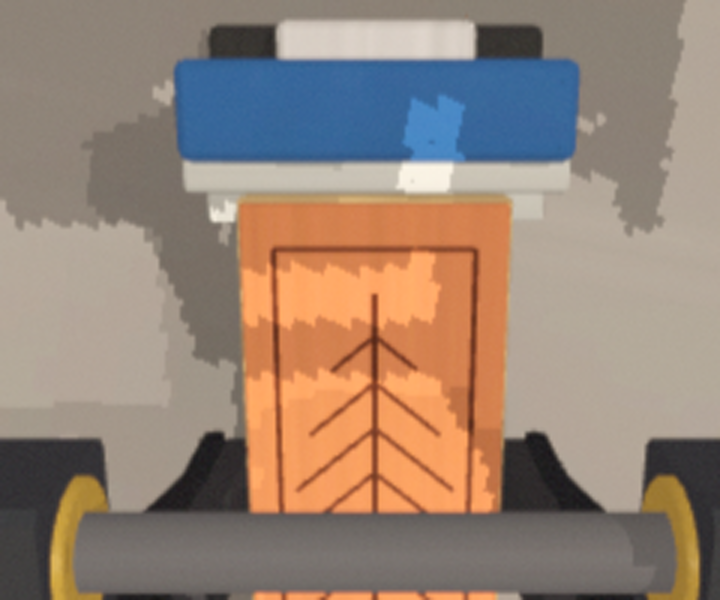

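The block's near end (row about 200) is inside the lip's edge (row about 191), level, with its underside at about 30.6 mm. I'll let the spring carry it home with the grip following, then release.

```bash
python3 -m jog '[[[2,-0.2,0.3],[0,0,0],1],[[4,-0.2,0.5],[0,0,0],1],[[6,-0.2,0.5],[0,0,0],1],[[7.5,-0.2,0.5],[0,0,0],1],[[7.5,-0.2,0.5],[0,0,0],1],[[7.5,-0.2,0.5],[0,0,0],1]]'
python3 -c "
from h import *
goal(0,0,33.4,0)"
python3 -m jog '[[[0,0,0],[0,0,0],0.25],[[0,0,0],[0,0,0],0.25],[[0,0,0],[0,0,0],0.25],[[0,0,0],[0,0,0],0.25],[[0,0,0],[0,0,0],0.25]]'
python3 - <<'E'
from h import *; import cv2
goal(0,0,33.4,0)
i=vision.capture("wrist")
cv2.imwrite("pics/w6.png",cv2.resize(i[80:280,200:440,::-1],(720,600),interpolation=cv2.INTER_CUBIC))
E
```

```text
time_s: 8.53
position: [0.4891, 0.1854, 0.0337]
tcp_rot: [[-0.981, -0.193, 0.001], [-0.193, 0.981, 0.002], [-0.001, 0.002, -1.0]]
force: [-5.6, 0.9, 0.7]
opening: 0.565
t 8.5333 holder tcp [ 1.9876  0.1344 33.7296] tilt,roll,yaw [-0.0621  0.127   0.0933] F [-5.2886  1.9694  0.701 ] open 0.5651028365313822
shift [ 1.9882 -0.1319  0.3272] turn [0.127  0.0619 0.0932]
time_s: 8.95
position: [0.493, 0.1852, 0.0344]
tcp_rot: [[-0.981, -0.193, 0.009], [-0.193, 0.981, 0.003], [-0.009, 0.001, -1.0]]
force: [0.4, 0.1, 0.6]
opening: 0.74
t 8.95 holder tcp [ 5.7687 -0.845  34.3527] tilt,roll,yaw [-0.5115  0.0629  0.0761] F [0.4216 0.0611 0.5792] open 0.7399705395680944
shift [5.7759 0.8516 0.9021] turn [0.0633 0.5115 0.0758]
```

View pics/w6.png

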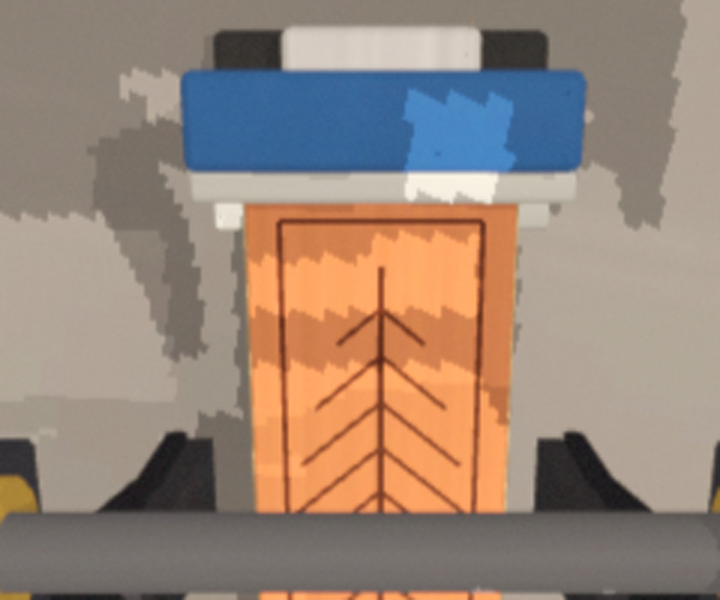

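The near end is now hidden under the blue lip and the fingers are clear. I'll retreat upward and look from above.

```bash
python3 -m jog '[[[0,0,-10],[0,0,0],0.25],[[0,0,-30],[0,0,0],0.25],[[0,0,-70],[0,0,0],0.25],[[-20,0,-110],[0,0,0],0.25],[[-60,0,-150],[0,0,0],0.25],[[-65,0,-155],[0,0,0],0.25],[[-65,0,-155],[0,0,0],0.25],[[-65,0,-155],[0,0,0],0.25]]'
python3 - <<'E'
from h import *; import cv2
s=bot.read_state(); i=vision.capture("wrist"); j=vision.capture("scene")
a=cv2.resize(i[:235,230:390,::-1],(408,600),interpolation=cv2.INTER_CUBIC)
b=cv2.resize(j[155:235,222:308,::-1],(390,363),interpolation=cv2.INTER_CUBIC)
o=np.zeros((600,798,3),np.uint8);o[:,:408]=a;o[:363,408:]=b; cv2.imwrite("pics/f7.png",o)
C=cam("wrist",s)
for v in[(-50,-25,42),(-50,25,42),(49,-25,42),(49,25,42),(49,-32,56),(49,32,56),(-50,32,51)]: print(v,((proj(C,H+RZ@np.array(v)/1000)[0]-[230,0]+.4)*2.553).round(0))
E
```

```text
time_s: 9.67
position: [0.5552, 0.1974, 0.1908]
tcp_rot: [[-0.981, -0.193, 0.009], [-0.193, 0.981, 0.003], [-0.009, 0.001, -1.0]]
force: [-0.5, 0.5, -1.1]
opening: 0.75
(-50, -25, 42) [182. 170.]
(-50, 25, 42) [311. 170.]
(49, -25, 42) [186. 423.]
(49, 25, 42) [304. 423.]
(49, -32, 56) [167. 429.]
(49, 32, 56) [324. 429.]
(-50, 32, 51) [332. 166.]
```

View pics/f7.png

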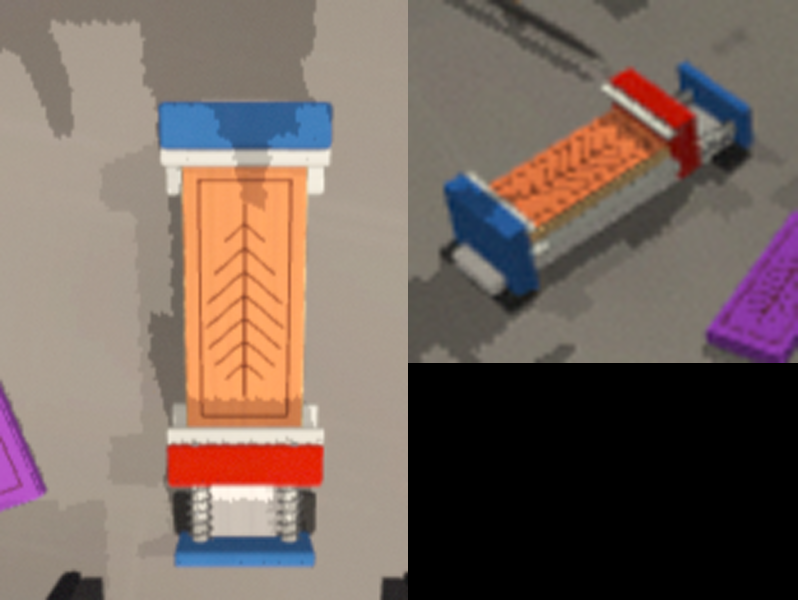

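The block is seated under both lips and centred. The red lip edge is at row 430 against a predicted 429 for 8 mm of spring travel, and both ends are covered by the lips.

```bash
python3 -c "
from rig import bot
print(bot.hand_in())"
```

```text
the job is handed in; nothing more can be done
None
```

The copper block is loaded, copper side up, in the nearer holder, and I handed the job in at about 9.7 s.

**What I did:** I gripped the block across its width and tilted it 15°. I pushed it about 17 mm into the red sprung jaw, where the force rose to about 7 N. I then lowered it level inside the blue lip, let the spring carry it home with the grip following, released it and retreated.

**Last checks:**
- In the final pictures both ends lie under the lips and the block looks flat and centred across the jaws.
- The red lip's position matches about 8 mm of spring travel (row 430 seen, 429 predicted).
- The robot is well clear, and I did not touch the lino block or any look-alike.

**Disagreements:**
- The first rough holder position from the scene camera was about 9 mm off in x. I used the wrist-camera fit, and the contact with the sprung jaw bore it out.
- My reading of the block's pitch in the fingers was uncertain by a few degrees, but it caused no trouble.

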